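# Clamp the filter cylinder with the ratchet bench clamp

### The job

Lay the mesh filter cylinder lengthwise in the trough of the bench clamp, between the sprung pad and the end stop, and let go of it. Then pump the clamp's trigger, never pushing the jaw by hand, until the pad meets the filter and is pressed about half-way in; never press the pad fully home, as that crushes the filter, and leave the other things where they stand. Finish still holding the trigger so that the pressure stays on: do not let go of it at the end.

Things in the scene. Friction and masses are not known exactly. Their poses are not given: they have to be found in the camera images.
- clamp: Bench clamp fixed to the worktop on a 315 x 90 x 12 mm light wood board. Origin at worktop level under the board; z up; x runs along the clamp, from the trigger end (-x) to the end stop (+x). Push axis at y=0, z=47 mm. Black trigger housing from x=-152 to -64 mm, 40 mm wide, 98 mm high; a fixed grip post at its rear rises to z=128 mm (x=-150 to -134 mm)
- trough (a point): The filter centre's place when it lies in the trough: clamp x=65, y=0, z=45 mm. Axes as the clamp's. The trough spans clamp x=-2 to 123 mm under the pad and filter: floor 20 mm wide at z=22 mm, 45-degree lips up to z=28 mm, 33 mm wide overall, which centre the filter across
- stop_face (a point): Centre of the end stop's flat face (looks to -x of the clamp), at clamp x=123, y=0, z=47 mm; axes as the clamp's. The stop is 56 mm wide, its top at z=78 mm
- jaw: Steel jaw block (12 x 46 x 42 mm) on a toothed rod. Slides along the clamp's +x with 5 N drag, stays where left; its origin minus the clamp's, along x, is its advance (0 to 75 mm). A full trigger stroke moves it forward about 12 mm (up to one 4.5 mm tooth may be lost). When the trigger is let back under pressure the jaw slips back until the pad is only about 2 mm in: keep it pulled
- pad (a joint): How far the sprung round rubber pad (38 mm across, 8 mm thick, on a stem at the jaw's front) is pressed in towards the jaw block: 0 = free, 0.020 m = fully home; spring 1.2 N per mm. Free, its face is 30 mm in front of the block; fully home, 10 mm. It is pressed in once the filter has been pushed against the end stop
- pad_face (a point): Centre of the pad's front face (which looks to the clamp's +x), at clamp y=0, z=47 mm. Free gap to the end stop 116 to 136 mm at the start; the filter is 90 mm long
- trigger (a joint): Trigger angle: 0 = rest, blade leaning 0.25 rad towards the end stop; 0.5 rad = fully pulled, leaning 0.25 rad towards the grip post. Pulling its upper end towards the grip post (clamp -x) moves the jaw forward about 25 mm per rad. A weak spring (2 to 3 N at the grip point) returns it; with the pad half-way in the pull is about 10 N
- trigger_grip (a point): Point in the middle of the upright trigger blade to take hold of, 65 mm from the pivot (about 148 mm above the worktop), 17 mm below the blade's top; z runs up the blade. The blade is 12 mm thick along the clamp's x and 24 mm wide along its y: pinch it across the 24 mm from above (it turns between the fingers), or hook and pull its front
- filter: Mesh filter cylinder, loose, 0.1 to 0.2 kg, lying on its side: 90 mm long along its x, steel mesh body 40 mm across over the middle 66 mm, eight-sided grey collars 46 mm across flats and 12 mm wide at both ends (alike; either end may go first; it does not roll). Origin at the middle of the underside
- filter_center (a point): Centre of the mesh filter cylinder, 23 mm above its underside; x along its length
- tumbler: Bystander: upright glass tumbler, 72 mm across, 110 mm high; origin under its middle
- dish_brush: Bystander: wooden dish brush lying bristles down, 220 mm long, round head 52 mm across; origin under its middle
- caddy: Bystander: empty steel cutlery caddy, 110 x 150 x 110 mm; origin under its middle
- trigger_pivot (a point): Centre of the trigger's pivot, on the clamp at x=-100, y=0, z=85 mm; the pivot's axis is the clamp's y. Axes as the clamp's
Not all that is in view belongs to the job. What is shaped like the filter but yellow is not meant.

How it is judged:
On the way, in this order (a step that is already met when the one before it is completed fails the run):
1. the filter lies in the trough between pad and end stop, let go, not yet pressed (z of filter_center in the frame of clamp between 0.04 and 0.05 m and y of filter_center in the frame of clamp between -0.007 and 0.007 m and x of filter_center in the frame of pad_face above 0.04 m and x of filter_center in the frame of stop_face below -0.04 m and angle between the x axis of filter and the x axis of clamp, either way round below 0.12 rad and contact force between each of the arm, the fingers and filter below 0.3 N), for 0.2 s.
2. the pad is pressed in at least a little by pumping the trigger (value of joint pad above 0.002 m and contact force between jaw and filter above 1.5 N), for 0.1 s.
At the end, for the whole second after the job is handed in: The filter lies in the trough (within 7 mm of its middle line, 7 degrees of straight), squeezed between pad and end stop with the pad 6 to 15 mm in of its 20 mm; the fingers still hold the trigger pulled and do not touch the filter (value of joint pad between 0.006 and 0.015 m and contact force between each of jaw, clamp and filter above 5 N and contact force between the fingers and clamp above 1 N and value of joint trigger above 0.02 rad and z of filter_center in the frame of clamp between 0.04 and 0.05 m and y of filter_center in the frame of clamp between -0.007 and 0.007 m and angle between the x axis of filter and the x axis of clamp, either way round below 0.12 rad and contact force between each of the arm, the fingers and filter below 0.3 N and linear speed of filter below 0.02 m/s); the arm keeps its last pose, push and grip.
It fails at once if the pad is pressed home and crushes the filter (value of joint pad above 0.0185 m).
It fails at once if the jaw or pad is pushed directly by the robot instead of by the trigger (contact force between any of the fingers, the arm and jaw above 3 N).
It fails at once if a bystander is disturbed (distance of any of tumbler, dish_brush, caddy from where it was at the start of the episode above 0.03 m or angle between tumbler's own z axis and vertical above 0.4 rad).
It also fails if it takes over 67 s, if anything falls off the work surface, if the arm or the gripper's body presses on something with over 40 N, if the wrist force passes 120 N, or if a joint passes its speed limit or range.

### The arm

A 6-joint arm with a two-finger parallel gripper is mounted at the origin on the work surface. World frame = base frame: x ahead of the robot, y to its left, z up, the work surface at z = 0. Lengths are in m, angles in rad, forces in N, time in s.
With the tool pointing down it reaches from about 0.375 to 0.975 m from the base axis. Payload 3.8 kg.
Tool frame: the origin (TCP) lies on the mounting face of the last link; the fingertips stand 173 mm ahead of it and the grasp point (between the pads) lies 155 mm ahead of it; z points along the fingers, y is the direction in which the jaws open and shut (so a half turn about z gives the same grasp; the last joint's range is limited). The gripper opens to 85 mm and grips with 20 to 120 N. Pads are 22 mm wide; open, the fingers measure 114 mm over their backs; the gripper's body (76 mm by 85 mm) begins 54 mm behind the grasp point. The pads swing forward as they close: fully open they stand 13 mm farther back than shut.
Start: joints at [1.288, 0.264, 1.604, -0, 1.274, -0.037], TCP at [0.164, 0.655, 0.405] pointing down, gripper open.
Joint ranges: [-2.63, 2.63], [-0.94, 2.18], [0.31, 2.57], [-1.31, 4.45], [0, 2.66], [-2.55, 2.55]. Speed limits (rad/s): [2.57, 2.57, 3.14, 3.14, 3.14, 3.14].

### API

Orientations are given as a rotation vector (axis times angle).
In Python, from workcell import bot gives the robot as it stands.
- The arm moves only by the shell command python3 -m jog 'ROWS' [FORCE]. ROWS is JSON, a list that holds one entry, the list of rows, each a list of 7 numbers: the closure, from 0 (fully open) to 1 (shut), then the shift along the tool's x, y, z in cm, then the turn, a rotation vector about the tool's x, y, z in rad. A call has 1 to 12 rows; each row is the pose to reach, as a shift and turn from the pose commanded when the call began, along the tool's axes at that moment; what a row does not reach only later rows make up. A row lasts 1/8 s, in which the tool goes at most 62.5 mm and 10.7 degrees, less where a joint would pass 70% of its speed; a pose out of reach is approached as far as the arm can. A call with a gripper value outside its range is refused whole. The fingers move at their own pace and stop on an object; FORCE is the grip in N (left out, the last holds). Time passes only in rows, so rows that repeat a pose let the fingers close. It gives the time, the measured TCP pose, the force and the opening at its end, in the units of the state.
- bot.read_state(): the state, without advancing time (a new reading comes with each control period).
- bot.read_camera(name): name is "scene" or "top"; returns the picture (480x640x3 uint8, red, green, blue); there is no depth.
- bot.camera_model(name): a dict with "intrinsics" (3x3 intrinsics, pixels), "rvec" (rotation vector, rad) and "tvec" (3), from world to camera coordinates, as OpenCV has them. Camera axes: x right, y down, z forward; pixel columns grow to the right and rows downward; lengths in m; the calibration is good to about 2 mm. A picture is of the moment at which its call begins. camera_model takes no time and is no camera call.
- bot.finish_job(): hands the job in, once; it reports no verdict.
The state is a dict: "time": time; "q": joint angles; "joint_vel": joint speeds; "joint_torque": joint torques, N m; "tool_pos": TCP position; "tcp_rot": TCP orientation; "wrist_force": force on the tool from outside, world axes, zero at the start; "torque": the same for the moment, N m; "width": opening from 0.0 (shut) to 1.0 (fully open).
Only numpy, scipy, OpenCV 4.12 (cv2) and the standard library are available. Lean on these libraries where they do the work, as an engineer would, in place of code of your own. Each camera call takes 0.05 s, during which the arm holds its last target.

## Working session

There is one attempt and no reset: what is moved stays moved. The work goes in short steps, Python scripts to look and compute and a shell command to move; the robot and the scene stay as the last step left them, time stands still between calls to the robot, and variables do not carry over. Pictures are saved under pics/ and viewed, and the job is handed in when it is done.

```bash
ls; mkdir -p pics; python3 - <<'E'
from workcell import bot
import cv2
s=bot.read_state();print(s)
for n in("scene","top"):
    im=bot.read_camera(n);cv2.imwrite(f"pics/{n}0.png",im[:,:,::-1]);print(n,bot.camera_model(n))
E
```

```text
pics
{'time': 0.0, 'q': array([ 1.28808952e+00,  2.64788015e-01,  1.60538218e+00,  4.76459204e-06,
        1.27371316e+00, -3.68561042e-02]), 'joint_vel': array([-1.01219766e-03,  8.35756087e-05, -1.13510340e-05,  1.22343893e-04,
       -9.79209079e-04, -7.64683805e-04]), 'joint_torque': array([ 3.33613498e-04, -5.15123391e+01, -3.67308176e+01, -1.58531038e-04,
        1.33815286e-02, -1.76562116e-05]), 'tool_pos': array([0.16415893, 0.65438004, 0.40333368]), 'tcp_rot': array([-0.38516624, -3.11751836,  0.00355083]), 'wrist_force': array([ 0.43767626, -0.17907341, -0.08893795]), 'torque': array([ 0.03243323,  0.03576167, -0.0451649 ]), 'width': 1.0042302995409393}
scene {'intrinsics': array([[500.07531064,   0.        , 318.3429601 ],
       [  0.        , 500.07531064, 241.62878018],
       [  0.        ,   0.        ,   1.        ]]), 'rvec': array([ 1.03993903,  2.28103711, -1.14765936]), 'tvec': array([ 0.32950264, -0.14846978,  1.57899079])}
top {'intrinsics': array([[581.32877155,   0.        , 316.05824296],
       [  0.        , 581.32877155, 238.59478788],
       [  0.        ,   0.        ,   1.        ]]), 'rvec': array([ 2.18114922, -2.17412558,  0.09652204]), 'tvec': array([0.02606949, 0.57323321, 1.22617719])}
```

View pics/scene0.png

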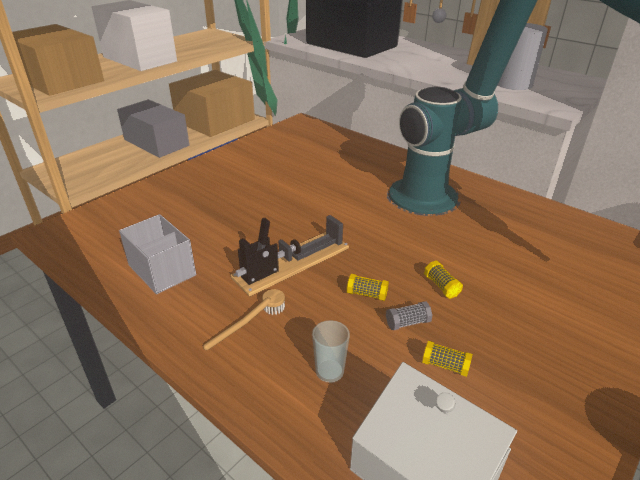

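View pics/top0.png

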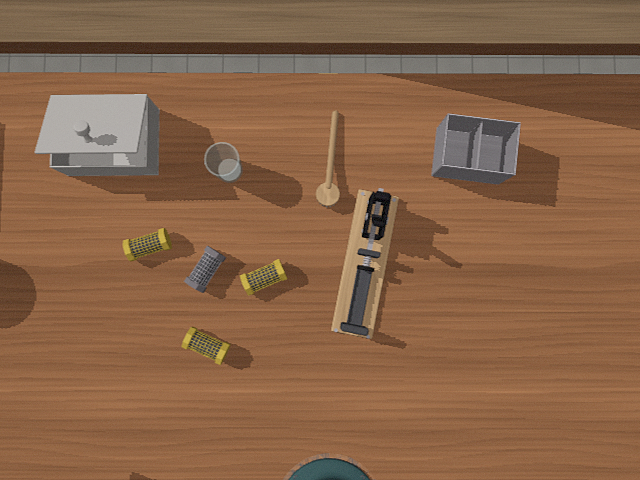

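The grey cylinder sits at top (205,270) and scene (410,315). The three yellow ones, at top (147,243), (264,276) and (206,345), are the wrong colour. I'll confirm with a crop and measure.

```bash
cat > h.py <<'E'
import cv2, numpy as np
from workcell import bot
def cam(n):
    m=bot.camera_model(n);R=cv2.Rodrigues(m["rvec"])[0];return m["intrinsics"],R,np.array(m["tvec"]).reshape(3)
def ray(n,uv):
    K,R,t=cam(n);d=R.T@np.linalg.solve(K,np.array([uv[0],uv[1],1.]));return -R.T@t,d/np.linalg.norm(d)
def plane(n,uv,z):
    o,d=ray(n,uv);return o+d*(z-o[2])/d[2]
def proj(n,p):
    K,R,t=cam(n);q=K@(R@np.asarray(p,float)+t);return q[:2]/q[2]
def tri(a,b): # a: scene uv, b: top uv
    o1,d1=ray("scene",a);o2,d2=ray("top",b)
    A=np.stack([d1,-d2],1);s=np.linalg.lstsq(A,o2-o1,rcond=None)[0]
    p,q=o1+s[0]*d1,o2+s[1]*d2;return (p+q)/2,np.linalg.norm(p-q)
E
python3 - <<'E'
import cv2,numpy as np
from h import *
t=cv2.imread("pics/top0.png");s=cv2.imread("pics/scene0.png")
a=cv2.resize(t[235:305,170:290],None,fx=3.3,fy=3.3,interpolation=3)
b=cv2.resize(s[280:350,350:470],None,fx=3.3,fy=3.3,interpolation=3)
c=cv2.resize(t[180:345,320:410],None,fx=3.5,fy=3.5,interpolation=3)
d=cv2.resize(s[205:300,225:355],None,fx=5,fy=5,interpolation=3)
cv2.imwrite("pics/crop1.png",np.vstack([a,b]));cv2.imwrite("pics/crop2.png",c);cv2.imwrite("pics/crop3.png",d)
for n,im,(x0,y0,x1,y1) in(("top",t,(175,240,235,300)),("scene",s,(380,295,440,335))):
    h=cv2.cvtColor(im,cv2.COLOR_BGR2HSV);m=np.zeros(h.shape[:2],np.uint8)
    m[y0:y1,x0:x1]=(h[y0:y1,x0:x1,1]<75)*255
    m=cv2.morphologyEx(m,cv2.MORPH_CLOSE,np.ones((5,5)))
    cs=cv2.findContours(m,0,2)[0];k=max(cs,key=cv2.contourArea);print(n,cv2.minAreaRect(k),cv2.contourArea(k),cv2.boxPoints(cv2.minAreaRect(k)).round(1).tolist())
# board
h=cv2.cvtColor(t,cv2.COLOR_BGR2HSV)
print(h[200,365],h[325,338],h[210,392],h[300,320])
E
```

```text
top ((204.41111755371094, 269.08782958984375), (22.47115707397461, 43.55989074707031), 32.82854461669922) 844.0 [[183.1999969482422, 281.29998779296875], [206.8000030517578, 244.6999969482422], [225.6999969482422, 256.8999938964844], [202.0, 293.5]]
scene ((408.7306823730469, 315.3401794433594), (20.82018280029297, 45.120574951171875), 77.6609115600586) 820.0 [[384.5, 310.0], [428.5, 300.29998779296875], [433.0, 320.70001220703125], [388.8999938964844, 330.29998779296875]]
[ 17 101 185] [ 16  95 186] [ 16 103 146] [ 13 137 141]
```

View pics/crop1.png

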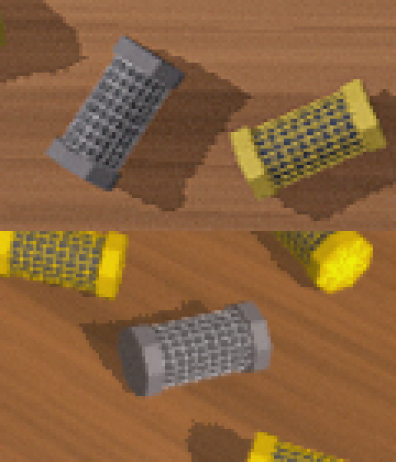

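View pics/crop2.png

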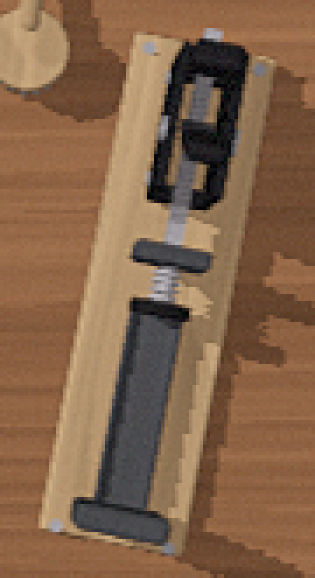

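View pics/crop3.png

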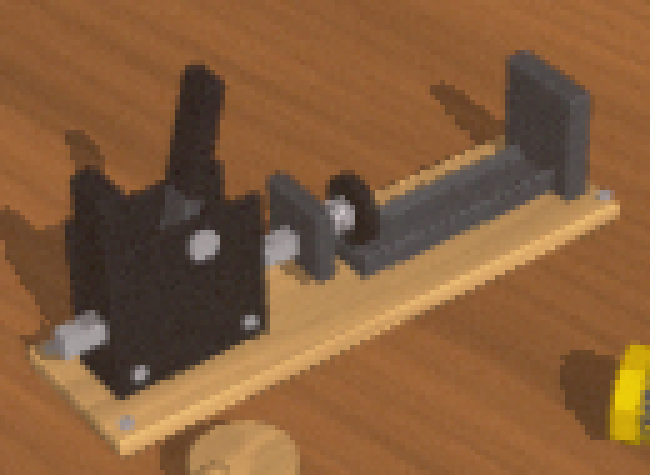

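The crop shows the grey filter (grey collars, steel mesh) next to yellow look-alikes, so the target is confirmed. In crop2 the board corners are at about (134,32), (275,60), (38,527) and (187,555). Next I measure the clamp.

```bash
cat > m.py <<'E'
from h import *
p,e=tri((408.7,315.3),(204.4,269.1));print("filter ctr",p.round(4),e)
# axis, from end-midpoints of rects
b=[[183.2,281.3],[206.8,244.7],[225.7,256.9],[202.0,293.5]]
A=plane("top",(np.array(b[0])+b[3])/2,p[2]);B=plane("top",(np.array(b[1])+b[2])/2,p[2])
d=B-A;print("axis",d.round(4),np.linalg.norm(d),"yaw",np.arctan2(d[1],d[0]))
f=lambda c:(np.array(c)-1.25)/3.5+np.array([320,180])
g=lambda c:(np.array(c)-2)/5+np.array([225,205])
# trig-end corners (TL,TR), stop end (BL,BR)
c=[plane("top",f(x),.012) for x in((134,32),(275,60),(38,527),(187,555))]
print(np.round(c,4)); print([np.linalg.norm(c[i]-c[j]) for i,j in((0,1),(2,3),(0,2),(1,3))])
o=np.mean(c,0);x=(c[2]+c[3]-c[0]-c[1]);x/=np.linalg.norm(x);yaw=np.arctan2(x[1],x[0]);print("clamp",o.round(4),"yaw",yaw)
# scene-view board corners: trig-left? (30,352) (122,450) front, (620,208)
for n,u in(("a",(122,442)),("b",(620,205)),("c",(30,347))):print(n,plane("scene",g(u),.012).round(4))
# heights
print("stop top corners",tri(g((512,55)),f((168,530))) , tri(g((512,55)),f((75,510))))
Y=np.array([-x[1],x[0],0])
def C(X,yy,z):return np.array([o[0],o[1],0])+X*x+yy*Y+np.array([0,0,z])
np.savez("clamp.npz",o=o,x=x)
t=cv2.imread("pics/top0.png");s=cv2.imread("pics/scene0.png")
pts=[(-157.5,45,12),(-157.5,-45,12),(157.5,45,12),(157.5,-45,12),(123,28,78),(123,-28,78),(-100+65*.247,0,148),(-100+82*.247,0,165),(-134,0,128),(-2,16.5,28),(-2,-16.5,28),(-100,0,85)]
S=cv2.resize(s,None,fx=5,fy=5,interpolation=3)[205*5:300*5,225*5:355*5].copy()
T=cv2.resize(t,None,fx=3.5,fy=3.5,interpolation=3)[630:1207,1120:1435].copy()
for q in pts:
    P=C(*[v/1000 for v in q]);u=(proj("scene",P)-[225,205])*5+2;v=(proj("top",P)-[320,180])*3.5+1.25
    print(q,P.round(4),u.round(),v.round())
    cv2.circle(S,tuple(int(k) for k in u),3,(0,255,0),-1);cv2.circle(T,tuple(int(k) for k in v),3,(0,255,0),-1)
cv2.imwrite("pics/ovS.png",S);cv2.imwrite("pics/ovT.png",T)
E
python3 m.py
```

```text
filter ctr [0.5068 0.2675 0.0219] 0.0002790843740124709
axis [ 0.0787 -0.0492  0.    ] 0.09278856767390208 yaw -0.5588615175247525
[[ 0.6841 -0.0635  0.012 ]
 [ 0.6667 -0.1516  0.012 ]
 [ 0.3771 -0.0037  0.012 ]
 [ 0.3604 -0.0949  0.012 ]]
[np.float64(0.08983381045407846), np.float64(0.09275872093654575), np.float64(0.31280175117227577), np.float64(0.3115257532765195)]
clamp [ 0.5221 -0.0784  0.012 ] yaw 2.9539148905494943
a [ 0.6839 -0.0627  0.012 ]
b [ 0.3798 -0.0008  0.012 ]
c [ 0.6663 -0.1484  0.012 ]
stop top corners (array([ 0.37990918, -0.07771738,  0.07462858]), np.float64(9.834625477845434e-05)) (array([ 0.4041136 , -0.03557525,  0.10466403]), np.float64(0.03449669887270044))
(-157.5, 45, 12) [ 0.6684 -0.152   0.012 ] [ 22. 346.] [276.  57.]
(-157.5, -45, 12) [ 0.6852 -0.0636  0.012 ] [119. 443.] [134.  30.]
(157.5, 45, 12) [ 0.359  -0.0933  0.012 ] [513. 123.] [184. 557.]
(157.5, -45, 12) [ 0.3758 -0.0048  0.012 ] [619. 199.] [ 40. 529.]
(123, 28, 78) [ 0.396 -0.083  0.078] [485.  59.] [177. 502.]
(123, -28, 78) [ 0.4065 -0.028   0.078 ] [553. 106.] [ 83. 484.]
(-83.945, 0, 148) [ 0.6046 -0.0941  0.148 ] [179. 110.] [207. 132.]
(-79.746, 0, 165) [ 0.6004 -0.0933  0.165 ] [185.  76.] [209. 135.]
(-134, 0, 128) [ 0.6537 -0.1034  0.128 ] [ 91. 183.] [219.  50.]
(-2, 16.5, 28) [ 0.521 -0.095  0.028] [309. 231.] [188. 292.]
(-2, -16.5, 28) [ 0.5271 -0.0626  0.028 ] [347. 262.] [135. 281.]
(-100, 0, 85) [ 0.6203 -0.0971  0.085 ] [159. 229.] [201. 118.]
```

```bash
python3 -c "
import cv2,numpy as np
a=cv2.imread('pics/ovS.png');b=cv2.imread('pics/ovT.png')
o=np.zeros((600,980,3),np.uint8);o[:a.shape[0],:650]=a;o[:b.shape[0],655:655+b.shape[1]]=b
cv2.imwrite('pics/ov.png',cv2.resize(o,(800,490)))"
```

```text
(no output)
```

View pics/ov.png

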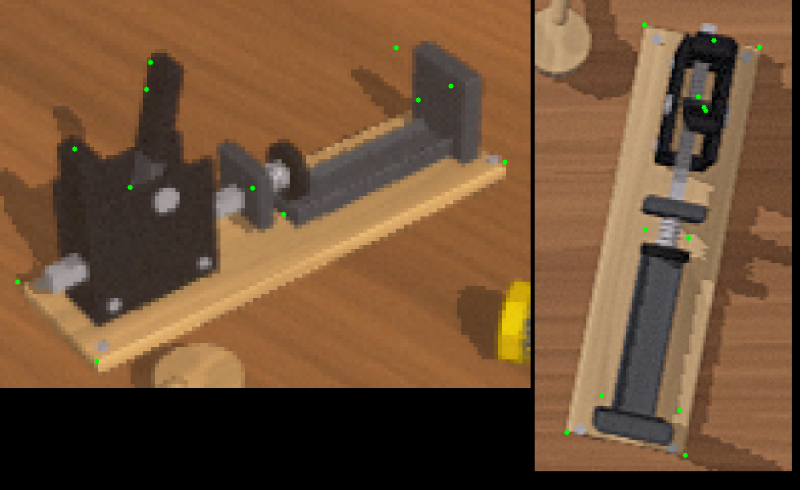

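The overlay shows every clamp feature shifted about 12 mm towards +x, so the board isn't centred on the origin. I'll measure the features directly from enlarged crops.

```bash
python3 - <<'E'
import cv2,numpy as np
t=cv2.imread("pics/top0.png");s=cv2.imread("pics/scene0.png")
r=lambda im,x0,y0,x1,y1,k:cv2.convertScaleAbs(cv2.resize(im[y0:y1,x0:x1],None,fx=k,fy=k,interpolation=2),alpha=1.6,beta=20)
o=np.zeros((600,800,3),np.uint8)
def put(a,x,y):o[y:y+a.shape[0],x:x+a.shape[1]]=a
put(r(s,315,210,355,260,7),0,0)       # 280x350 scene stop
put(r(t,330,310,380,345,7),0,355)     # 350x245 top stop
put(r(s,270,230,320,265,7),285,0)     # 350x245 scene pad
put(r(t,350,235,390,285,6),400,250)   # 240x300 top pad/jaw
put(r(t,355,185,395,245,4),640,250)
put(r(s,235,212,275,260,4),640,0)
cv2.imwrite("pics/z1.png",o)
E
```

```text
(no output)
```

View pics/z1.png

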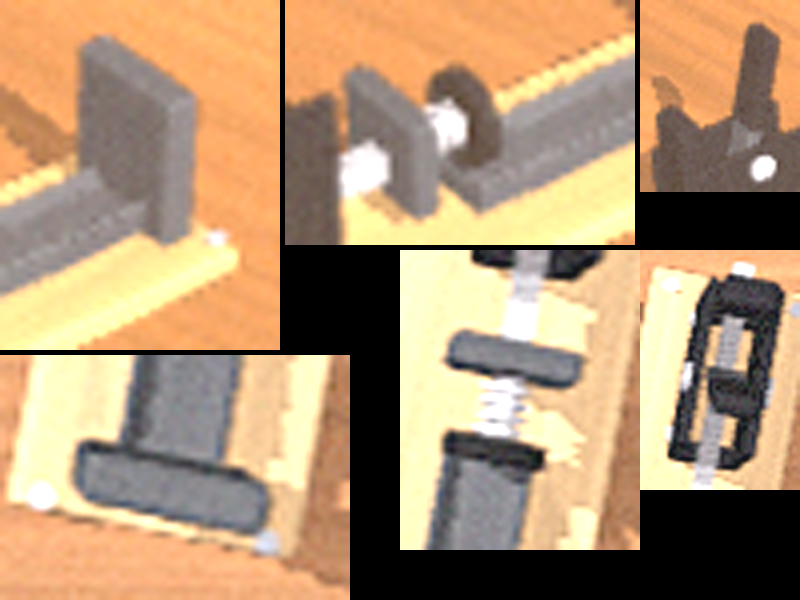

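```bash
python3 - <<'E'
from h import *
c=np.load("clamp.npz");o=c["o"]*[1,1,0];x=c["x"];Y=np.array([-x[1],x[0],0])
K,R,t=cam("top");print("topcam",(-R.T@t).round(3));K,R,t=cam("scene");print("scenecam",(-R.T@t).round(3))
S=lambda p,o,k:(np.array(p)-(k-1)/2)/k+np.array(o)
loc=lambda p:np.round([1000*(p-o)@x,1000*(p-o)@Y,1000*p[2]],1)
def T(n,a,b):
    p,e=tri(a,b);print(n,p.round(4),loc(p),round(e*1000,1))
T("stop in -y",S((162,107),(315,210),7),S((80,97),(330,310),7))
T("stop in +y",S((82,48),(315,210),7),S((268,127),(330,310),7))
for q in((162,107),(82,48)):print(" scene z78",loc(plane("scene",S(q,(315,210),7),.078)))
for q in((80,97),(268,127)):print(" top z78",loc(plane("top",S(q,(330,310),7),.078)))
T("trig top",S((122,33),(235,212),4),S((95,143),(355,185),4))
print("trig top scene z165",loc(plane("scene",S((122,33),(235,212),4),.165)))
# jaw block top surface corners in top crop: (450,340)->(580,360) rear ; (447,362),(578,385) front ; z68
for q in((52,82),(182,107),(48,113),(178,136)):print("jaw top",loc(plane("top",S(q,(350,235),6),.068)))
# pad: top edge front
for q in((45,206),(142,218)):print("pad",loc(plane("top",S(q,(350,235),6),.05)))
# trough edges in top at z28 near stop: (122,445-355),(225,462-355)
for q in((124,88),(227,106)):print("trough",loc(plane("top",S(q,(330,310),7),.028)))
for q in((55,208),(127,222)):print("trough@pad",loc(plane("top",S(q,(350,235),6),.028)))
# post
for q in((66,28),(140,36),(60,56),(132,68)):print("post",loc(plane("top",S(q,(355,185),4),.128)))
E
```

```text
topcam [0.464 0.03  1.271]
scenecam [1.249 0.633 0.814]
stop in -y [ 0.3965 -0.0249  0.077 ] [133.4 -29.2  77. ] 3.8
stop in +y [ 0.3859 -0.077   0.0753] [134.1  24.   75.3] 2.9
 scene z78 [130.9 -29.1  78. ]
 scene z78 [132.5  19.9  78. ]
 top z78 [134.7 -30.5  78. ]
 top z78 [132.9  24.7  78. ]
trig top [ 0.5952 -0.0898  0.1642] [-73.9  -2.5 164.2] 3.9
trig top scene z165 [-73.3  -5.1 165. ]
jaw top [-23.5 -23.6  68. ]
jaw top [-23.5  22.1  68. ]
jaw top [-12.7 -23.   68. ]
jaw top [-13.4  22.6  68. ]
pad [ 18.2 -17.   50. ]
pad [15.9 17.1 50. ]
trough [132.  -15.2  28. ]
trough [131.4  16.4  28. ]
trough@pad [ 17.2 -11.9  28. ]
trough@pad [17.2 14.2 28. ]
post [-134.3  -22.8  128. ]
post [-137.3   14.1  128. ]
post [-119.9  -23.1  128. ]
post [-120.8   13.1  128. ]
```

```bash
cat >> h.py <<'E'
from scipy.spatial.transform import Rotation as Rn
def delta(grasp,yaw_y,ahead=.155):
    """cm shift & turn in tool axes to bring point 'ahead' of TCP to grasp, tool down, jaw axis at yaw_y"""
    s=bot.read_state();R0=Rn.from_rotvec(s["tcp_rot"]);cur=R0.as_matrix()
    if np.dot(cur[:2,1],[np.cos(yaw_y),np.sin(yaw_y)])<0:yaw_y+=np.pi
    y=np.array([np.cos(yaw_y),np.sin(yaw_y),0]);z=np.array([0,0,-1.]);M=np.stack([np.cross(y,z),y,z],1)
    tcp=np.array(grasp)-M@[0,0,ahead];d=cur.T@(tcp-s["tool_pos"])
    print("t",s["time"],"shift cm",(d*100).round(2),"turn",Rn.from_matrix(cur.T@M).as_rotvec().round(3),"w",round(s["width"],3),"F",s["wrist_force"].round(1))
E
python3 - <<'E'
from h import *
yw=-0.559+np.pi/2
delta((.5068,.2675,.12),yw);delta((.5068,.2675,.025),yw)
E
```

```text
t 0.1 shift cm [-42.65 -29.17  12.91] turn [-0.002  0.     0.313] w 0.998 F [ 0.2 -0.4 -0.6]
t 0.1 shift cm [-42.65 -29.15  22.41] turn [-0.002  0.     0.313] w 0.998 F [ 0.2 -0.4 -0.6]
```

```bash
python3 -m jog '[[[0,-42.6,-29.2,11,0,0,0.313],[0,-42.6,-29.2,11,0,0,0.313],[0,-42.6,-29.2,11,0,0,0.313],[0,-42.6,-29.2,11,0,0,0.313],[0,-42.6,-29.2,11,0,0,0.313],[0,-42.6,-29.2,11,0,0,0.313],[0,-42.6,-29.2,11,0,0,0.313],[0,-42.6,-29.2,11,0,0,0.313],[0,-42.6,-29.2,11,0,0,0.313],[0,-42.6,-29.2,11,0,0,0.313],[0,-42.6,-29.2,11,0,0,0.313]]]' 40; python3 - <<'E'
from h import *
yw=-0.559+np.pi/2
delta((.5068,.2675,.025),yw)
for n in("scene","top"): cv2.imwrite(f"pics/{n}1.png",bot.read_camera(n)[:,:,::-1])
a=cv2.imread("pics/top1.png")[180:360,120:320];b=cv2.imread("pics/scene1.png")[200:380,320:500]
cv2.imwrite("pics/c1.png",np.hstack([cv2.resize(a,(440,396)),cv2.resize(b,(356,396))]))
E
```

```text
time: 1.48
tool_pos: [0.506, 0.2681, 0.2945]
tcp_rot: [-0.867, -3.019, 0.0]
wrist_force: [-0.8, -0.1, 0.1]
width: 0.997
t 1.475 shift cm [-1.100e-01 -1.000e-02  1.145e+01] turn [-0.    -0.001 -0.   ] w 0.997 F [-0.8 -0.1  0.1]
```

View pics/c1.png

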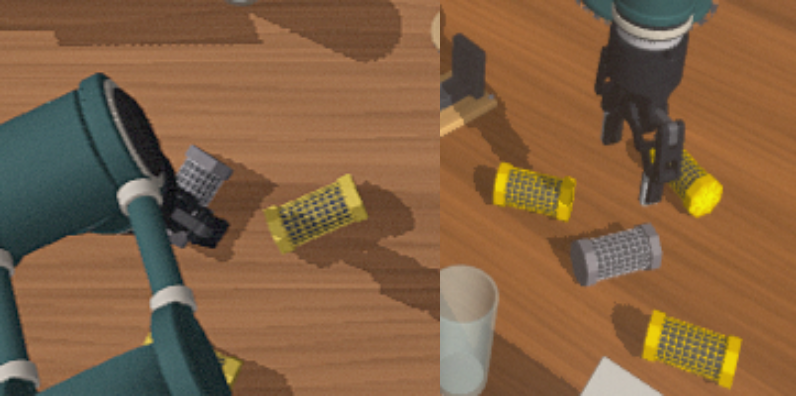

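The gripper hangs above the grey filter with its jaws across the filter's axis. Descend and close.

```bash
python3 -m jog '[[[0,-0.1,0,6,0,0,0],[0,-0.1,0,9,0,0,0],[0,-0.1,0,11.3,0,0,0],[0,-0.1,0,11.3,0,0,0],[0.6,-0.1,0,11.3,0,0,0],[0.9,-0.1,0,11.3,0,0,0],[0.9,-0.1,0,11.3,0,0,0],[0.9,-0.1,0,11.3,0,0,0],[0.9,-0.1,0,11.3,0,0,0],[0.9,-0.1,0,11.3,0,0,0],[0.9,-0.1,0,8.3,0,0,0],[0.9,-0.1,0,3.3,0,0,0]]]' 40; python3 - <<'E'
from h import *
for n in("scene","top"): cv2.imwrite(f"pics/{n}2.png",bot.read_camera(n)[:,:,::-1])
a=cv2.imread("pics/top2.png")[180:360,120:320];b=cv2.imread("pics/scene2.png")[200:380,320:500]
cv2.imwrite("pics/c2.png",np.hstack([cv2.resize(a,(440,396)),cv2.resize(b,(356,396))]))
E
```

```text
time: 3.08
tool_pos: [0.5059, 0.2665, 0.2603]
tcp_rot: [-0.866, -3.016, 0.006]
wrist_force: [1.1, -0.1, -2.7]
width: 0.45
```

View pics/c2.png

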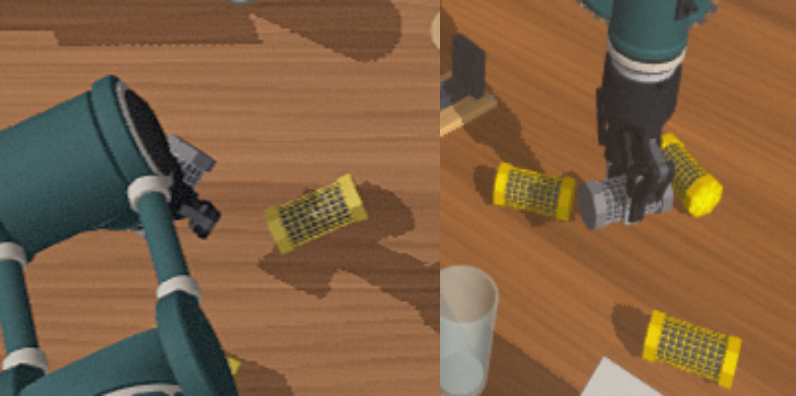

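Holding the filter by its mesh (opening ≈38 mm). Next is the move to above the trough.

```bash
cat >> h.py <<'E'
_c=np.load("clamp.npz");OX=_c["x"];OY=np.array([-OX[1],OX[0],0]);OO=_c["o"]*[1,1,0]
OFF=np.array([11.,.5,0])   # board centre -> clamp origin shift mm
def C(X,y,z): return OO+(X+OFF[0])/1000*OX+(y+OFF[1])/1000*OY+np.array([0,0,z/1000])
CYAW=np.arctan2(OY[1],OY[0])
E
python3 - <<'E'
from h import *
print(C(65,0,45)); delta(C(65,0,150),CYAW);
E
```

```text
[ 0.44733058 -0.06475491  0.045     ]
t 3.175 shift cm [-12.39 -31.54  -3.92] turn [ 0.009  0.008 -0.371] w 0.452 F [ 0.7  1.4 -0. ]
```

```bash
python3 -m jog '[[[0.9,0,0,-4,0,0,0],[0.9,-12.4,-31.5,-4,0,0,-0.371],[0.9,-12.4,-31.5,-4,0,0,-0.371],[0.9,-12.4,-31.5,-4,0,0,-0.371],[0.9,-12.4,-31.5,-4,0,0,-0.371],[0.9,-12.4,-31.5,-4,0,0,-0.371],[0.9,-12.4,-31.5,-4,0,0,-0.371],[0.9,-12.4,-31.5,-4,0,0,-0.371],[0.9,-12.4,-31.5,-4,0,0,-0.371],[0.9,-12.4,-31.5,-4,0,0,-0.371]]]' 40; python3 - <<'E'
from h import *
delta(C(65,0,150),CYAW)
for n in("scene","top"): cv2.imwrite(f"pics/{n}3.png",bot.read_camera(n)[:,:,::-1])
a=cv2.imread("pics/top3.png")[180:360,270:450];b=cv2.imread("pics/scene3.png")[150:300,225:375]
cv2.imwrite("pics/c3.png",np.hstack([cv2.resize(a,(400,400)),cv2.resize(b,(400,400))]))
E
```

```text
time: 4.42
tool_pos: [0.4455, -0.0646, 0.3015]
tcp_rot: [-0.292, -3.128, -0.0]
wrist_force: [-0.7, 0.2, -2.2]
width: 0.457
t 4.425 shift cm [-0.18  0.02 -0.35] turn [ 0.    -0.     0.001] w 0.457 F [-0.7  0.2 -2.2]
```

View pics/c3.png

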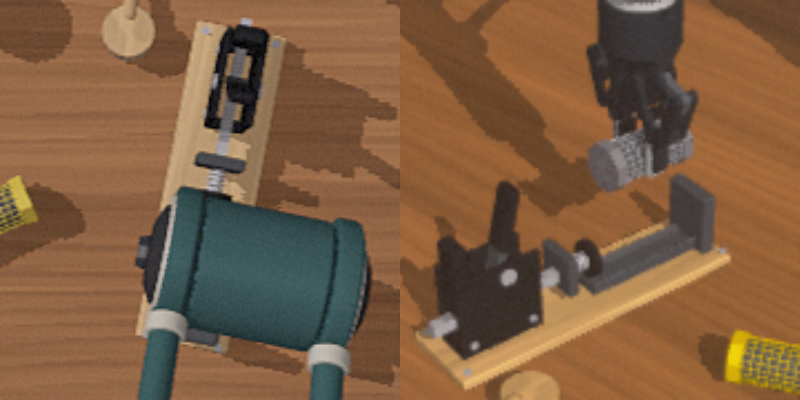

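```bash
python3 - <<'E'
from h import *
b=cv2.imread("pics/scene3.png");s=bot.read_state();g=s["tool_pos"]+Rn.from_rotvec(s["tcp_rot"]).as_matrix()@[0,0,.155]
k=8;x0,y0=290,185
im=cv2.resize(b[y0:y0+50,x0:x0+50],None,fx=k,fy=k,interpolation=2);im=cv2.convertScaleAbs(im,alpha=1.3,beta=15)
for dz in(0,-.003):
  for X in(-45,0,45):
    u=(proj("scene",g+OX*X/1000+[0,0,dz])-[x0,y0])*k+3.5;cv2.circle(im,tuple(int(v) for v in u),3,(0,255,0) if dz==0 else (0,0,255),-1);print(X,u.round())
cv2.imwrite("pics/c4.png",im)
E
```

```text
-45 [ 86. 206.]
0 [201. 158.]
45 [312. 112.]
-45 [ 86. 214.]
0 [201. 166.]
45 [312. 120.]
```

View pics/c4.png

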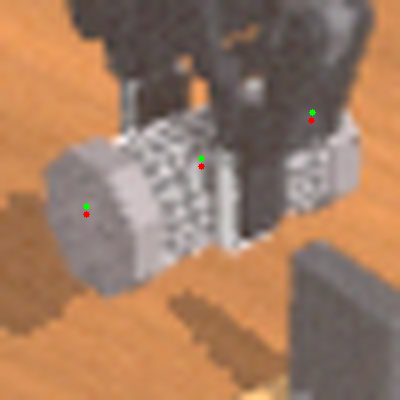

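The near collar face is within about 1 px of the prediction and sits about 4 mm below the grasp point. Lowering to grasp z≈49 mm.

```bash
python3 -m jog '[[[0.9,-0.15,0,4,0,0,0],[0.9,-0.15,0,7,0,0,0],[0.9,-0.15,0,8.5,0,0,0],[0.9,-0.15,0,9.2,0,0,0],[0.9,-0.15,0,9.6,0,0,0],[0.9,-0.15,0,9.6,0,0,0]]]' 40; python3 - <<'E'
from h import *
delta(C(65,0,49),CYAW)
for n in("scene","top"): cv2.imwrite(f"pics/{n}5.png",bot.read_camera(n)[:,:,::-1])
b=cv2.imread("pics/scene5.png")[190:290,240:360]
cv2.imwrite("pics/c5.png",cv2.resize(b,(720,600),interpolation=2))
E
```

```text
time: 5.28
tool_pos: [0.4475, -0.0652, 0.2071]
tcp_rot: [0.296, 3.127, 0.003]
wrist_force: [-2.3, 4.7, 3.8]
width: 0.454
t 5.275 shift cm [0.03 0.04 0.31] turn [ 0.002  0.    -0.001] w 0.454 F [-2.3  4.7  3.8]
```

View pics/c5.png

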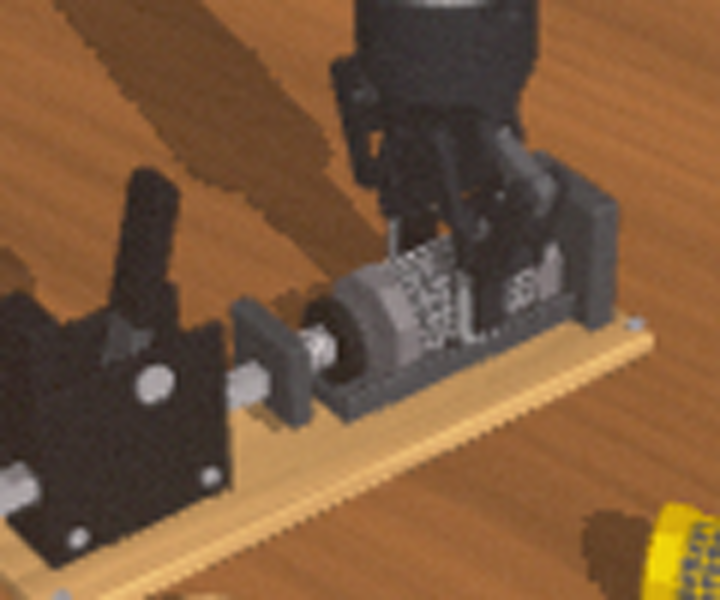

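```bash
python3 -m jog '[[[0.9,0,0.15,0.1,0,0,0],[0.9,0,0.2,0.2,0,0,0],[0.9,0,0.2,0.2,0,0,0]]]' 30; python3 - <<'E'
from h import *
delta(C(65,0,49),CYAW)
E
```

```text
time: 5.75
tool_pos: [0.4483, -0.0639, 0.2059]
tcp_rot: [0.294, 3.126, -0.0]
wrist_force: [-4.5, 2.3, 12.6]
width: 0.454
t 5.75 shift cm [ 0.08 -0.1   0.19] turn [ 0.     0.002 -0.   ] w 0.454 F [-4.5  2.3 12.6]
```

```bash
python3 -m jog '[[[0.4,0,0,-0.1,0,0,0],[0,0,0,-0.2,0,0,0],[0,0,0,-0.2,0,0,0],[0,0,0,-0.2,0,0,0],[0,0,0,-0.2,0,0,0],[0,0,0,-4,0,0,0],[0,0,0,-10,0,0,0],[0,0,0,-16,0,0,0],[0,0,0,-16,0,0,0]]]' 40; python3 - <<'E'
from h import *
delta(C(65,0,49),CYAW)
for n in("scene","top"): cv2.imwrite(f"pics/{n}6.png",bot.read_camera(n)[:,:,::-1])
b=cv2.imread("pics/scene6.png")[190:290,240:360]
cv2.imwrite("pics/c6.png",cv2.resize(b,(720,600),interpolation=2))
E
```

```text
time: 6.88
tool_pos: [0.4495, -0.0643, 0.3699]
tcp_rot: [0.293, 3.116, -0.002]
wrist_force: [0.8, 0.5, 0.3]
width: 1.001
t 6.875 shift cm [ 0.41 -0.08 16.59] turn [-0.     0.012 -0.   ] w 1.001 F [0.8 0.5 0.3]
```

View pics/c6.png

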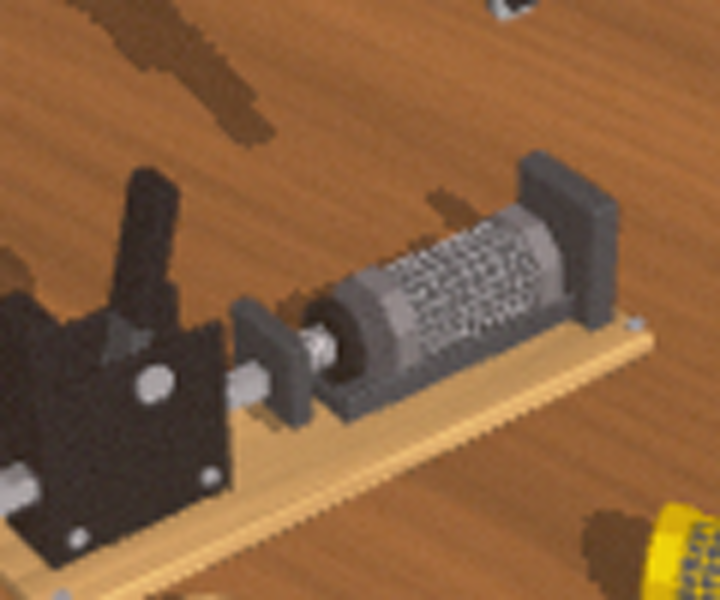

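The filter lies straight in the trough between pad (left) and stop, let go. Next is hovering over the trigger.

```bash
python3 - <<'E'
from h import *
g=C(-83.9,-1,148);print(g);delta(g+[0,0,.065],CYAW);delta(g+[0,0,.002],CYAW)
E
```

```text
[ 0.5938025  -0.09155393  0.148     ]
t 6.975 shift cm [-1.491e+01  1.000e-02 -3.300e-01] turn [-0.     0.002 -0.   ] w 0.995 F [ 0.2  0.2 -0.1]
t 6.975 shift cm [-14.9    0.02   5.97] turn [-0.     0.002 -0.   ] w 0.995 F [ 0.2  0.2 -0.1]
```

```bash
python3 -m jog '[[[0,-15,0,-0.3,0,0,0],[0,-15,0,-0.3,0,0,0],[0,-15,0,-0.3,0,0,0],[0,-15,0,-0.3,0,0,0],[0,-15,0,-0.3,0,0,0]]]' 40; python3 - <<'E'
from h import *
g=C(-83.9,-1,148);delta(g+[0,0,.002],CYAW)
for n in("scene","top"): cv2.imwrite(f"pics/{n}7.png",bot.read_camera(n)[:,:,::-1])
b=cv2.imread("pics/scene7.png")[140:290,215:365];a=cv2.imread("pics/top7.png")[150:350,270:470]
cv2.imwrite("pics/c7.png",np.hstack([cv2.resize(a,(400,400)),cv2.resize(b,(400,400))]))
E
```

```text
time: 7.6
tool_pos: [0.5933, -0.0916, 0.3644]
tcp_rot: [-0.294, -3.123, -0.001]
wrist_force: [0.2, -0.0, -0.6]
width: 1.0
t 7.6 shift cm [-0.07  0.01  5.94] turn [ 0.    -0.005 -0.   ] w 1.0 F [ 0.2 -0.  -0.6]
```

View pics/c7.png

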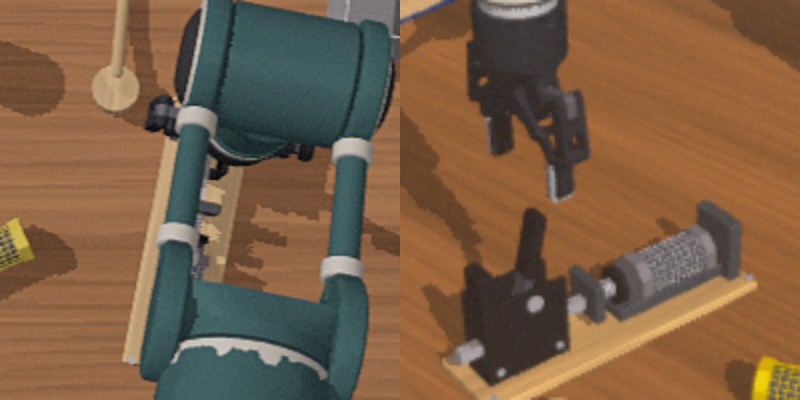

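```bash
python3 -m jog '[[[0,-0.2,0,3,0,0,0],[0,-0.2,0,5,0,0,0],[0,-0.2,0,5.8,0,0,0],[0,-0.2,0,5.8,0,0,0]]]' 40; python3 - <<'E'
from h import *
g=C(-83.9,-1,148);delta(g+[0,0,.002],CYAW)
for n in("scene",): cv2.imwrite(f"pics/{n}8.png",bot.read_camera(n)[:,:,::-1])
b=cv2.imread("pics/scene8.png")[180:300,225:365]
cv2.imwrite("pics/c8.png",cv2.resize(b,(700,600)))
E
```

```text
time: 8.2
tool_pos: [0.5961, -0.0921, 0.3081]
tcp_rot: [-0.294, -3.126, -0.0]
wrist_force: [-0.0, -0.5, 0.6]
width: 1.001
t 8.2 shift cm [0.23 0.02 0.31] turn [-0.    -0.001 -0.   ] w 1.001 F [-0.  -0.5  0.6]
```

View pics/c8.png

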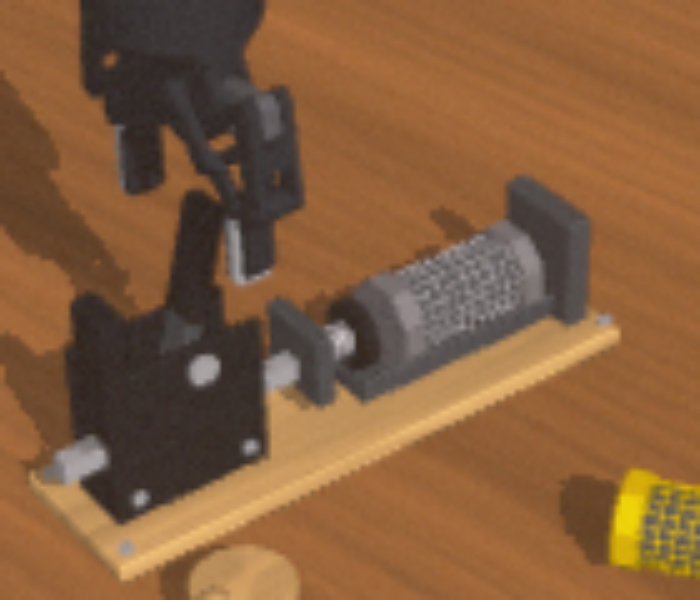

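The fingers straddle the blade: tips at (140,190) and (250,280), midpoint on the blade at (195,235). Close.

```bash
python3 -m jog '[[[0.5,0,0,0.2,0,0,0],[1,0,0,0.2,0,0,0],[1,0,0,0.2,0,0,0],[1,0,0,0.2,0,0,0],[1,0,0,0.2,0,0,0],[1,0,0,0.2,0,0,0]]]' 50; python3 - <<'E'
from h import *
g=C(-83.9,-1,148);delta(g,CYAW)
E
```

```text
time: 9.0
tool_pos: [0.5966, -0.0927, 0.3073]
tcp_rot: [0.294, 3.127, -0.001]
wrist_force: [-2.1, -3.0, 3.8]
width: 0.268
t 9.0 shift cm [0.3  0.06 0.43] turn [-0.001  0.001 -0.   ] w 0.268 F [-2.1 -3.   3.8]
```

```bash
python3 -m jog '[[[1,-0.7,0,0.1,0,0,0],[1,-1.4,0,0,0,0,0],[1,-2.1,0,0.05,0,0,0],[1,-2.8,0,0.2,0,0,0],[1,-2.8,0,0.2,0,0,0]]]' 50; python3 - <<'E'
from h import *
g=C(-83.9,-1,148);delta(g,CYAW)
for n in("scene",): cv2.imwrite(f"pics/{n}9.png",bot.read_camera(n)[:,:,::-1])
b=cv2.imread("pics/scene9.png")[180:300,225:365]
cv2.imwrite("pics/c9.png",cv2.resize(b,(700,600)))
E
```

```text
time: 9.62
tool_pos: [0.6228, -0.0978, 0.3056]
tcp_rot: [-0.294, -3.122, 0.001]
wrist_force: [-9.9, -2.1, 12.1]
width: 0.273
t 9.625 shift cm [2.96 0.07 0.27] turn [-0.001 -0.006 -0.   ] w 0.273 F [-9.9 -2.1 12.1]
```

View pics/c9.png

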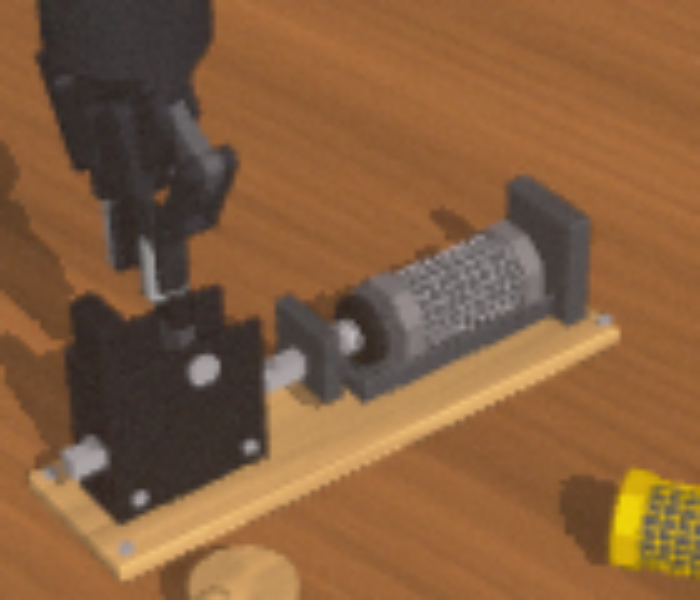

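```bash
python3 -m jog '[[[1,-0.2,0,-0.2,0,0,0],[1,-0.4,0,-0.2,0,0,0],[1,-0.4,0,-0.2,0,0,0]]]' 50;python3 -m jog '[[[1,-0.3,0,-0.1,0,0,0],[1,-0.3,0,-0.1,0,0,0]]]' 50; python3 - <<'E'
from h import *
for n in("scene",): cv2.imwrite(f"pics/{n}10.png",bot.read_camera(n)[:,:,::-1])
b=cv2.imread("pics/scene10.png")[180:300,225:365]
cv2.imwrite("pics/c10.png",cv2.resize(b,(700,600)))
E
```

```text
time: 10.05
tool_pos: [0.6253, -0.0983, 0.3052]
tcp_rot: [-0.294, -3.118, 0.0]
wrist_force: [-10.7, -3.0, 6.6]
width: 0.271
time: 10.3
tool_pos: [0.6276, -0.0987, 0.3049]
tcp_rot: [-0.293, -3.115, -0.0]
wrist_force: [-11.2, -2.5, 2.9]
width: 0.268
```

View pics/c10.png

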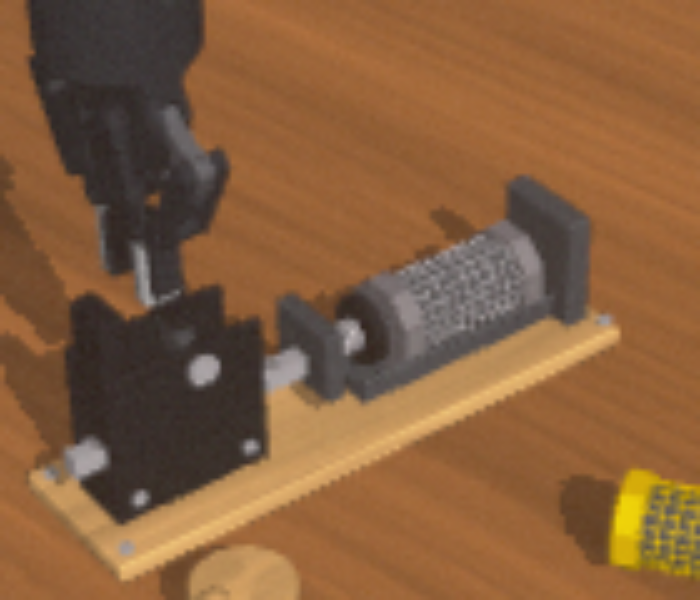

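```bash
python3 -m jog '[[[1,-0.3,0,0,0,0,0],[1,-0.3,0,0,0,0,0]]]' 50;python3 -m jog '[[[1,-0.3,0,0.05,0,0,0],[1,-0.3,0,0.05,0,0,0]]]' 50; cat > jaw.py <<'E'
import sys
from h import *
im=bot.read_camera("scene");n=sys.argv[1];b=im[:,:,::-1].copy();cv2.imwrite(f"pics/s{n}.png",b)
cv2.imwrite(f"pics/j{n}.png",cv2.resize(b[195:285,260:350],None,fx=6.5,fy=6.5,interpolation=2))
E
python3 jaw.py a; python3 - <<'E'
import cv2,numpy as np
a=cv2.imread('pics/scene8.png')[215:285,270:330];b=cv2.imread('pics/sa.png')[215:285,270:330]
cv2.imwrite('pics/cmp.png',np.hstack([cv2.resize(k,None,fx=6.5,fy=6.5,interpolation=2) for k in(a,b)]))
E
```

```text
time: 10.6
tool_pos: [0.6304, -0.0992, 0.3043]
tcp_rot: [-0.293, -3.114, -0.0]
wrist_force: [-10.9, -2.7, 1.4]
width: 0.274
time: 10.85
tool_pos: [0.6331, -0.0998, 0.3036]
tcp_rot: [-0.293, -3.113, -0.0]
wrist_force: [-12.0, -2.5, 0.8]
width: 0.271
```

View pics/cmp.png

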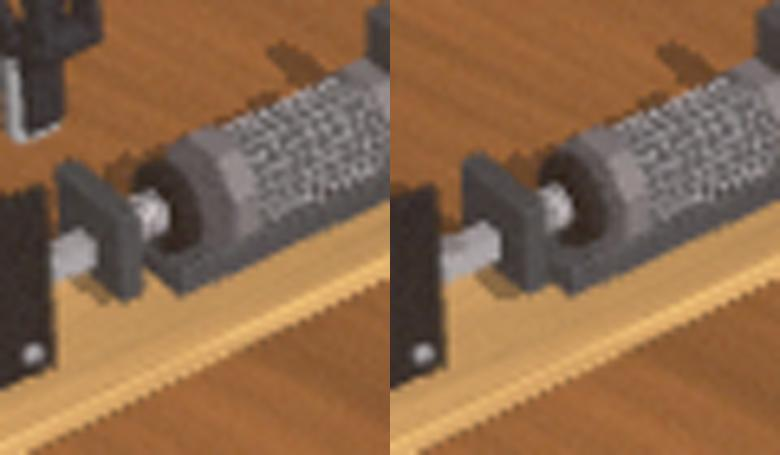

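```bash
python3 - <<'E'
import cv2,numpy as np
b=cv2.imread('pics/sa.png')[195:270,225:295]
cv2.imwrite('pics/cmp.png',cv2.convertScaleAbs(cv2.resize(b,None,fx=8,fy=8,interpolation=2),alpha=1.8,beta=20))
E
```

```text
(no output)
```

View pics/cmp.png

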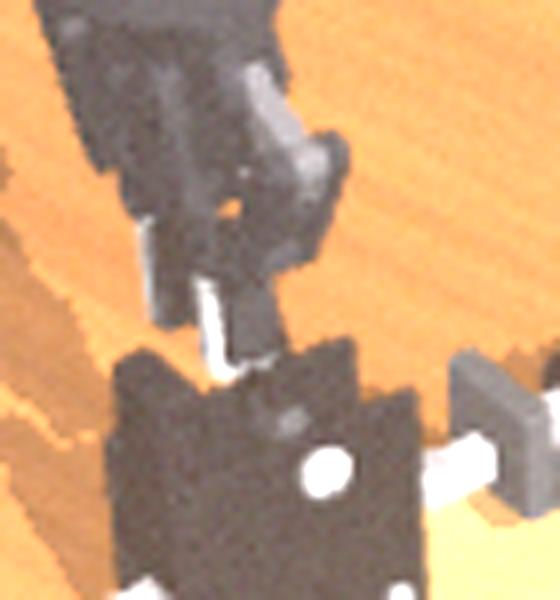

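```bash
python3 -m jog '[[[1,1,0,-0.3,0,0,0],[1,2,0,-0.4,0,0,0],[1,3,0,-0.4,0,0,0],[1,3.8,0,-0.3,0,0,0],[1,3.8,0,-0.3,0,0,0]]]' 50; python3 jaw.py b;python3 -m jog '[[[1,-0.8,0,-0.1,0,0,0],[1,-1.6,0,-0.1,0,0,0]]]' 50;python3 -m jog '[[[1,-0.8,0,0,0,0,0],[1,-1.4,0,0.2,0,0,0],[1,-1.4,0,0.2,0,0,0]]]' 50; python3 jaw.py c; python3 - <<'E'
import cv2,numpy as np
cv2.imwrite('pics/cmp.png',np.hstack([cv2.resize(cv2.imread(f'pics/s{k}.png')[215:285,240:330],None,fx=4.4,fy=4.4,interpolation=2) for k in "bc"]))
E
```

```text
time: 11.52
tool_pos: [0.5998, -0.0932, 0.3085]
tcp_rot: [0.294, 3.125, -0.002]
wrist_force: [4.6, -5.7, -11.3]
width: 0.269
time: 11.82
tool_pos: [0.612, -0.0956, 0.3091]
tcp_rot: [-0.293, -3.115, -0.0]
wrist_force: [-11.7, -1.6, -0.9]
width: 0.264
time: 12.2
tool_pos: [0.6265, -0.0985, 0.3074]
tcp_rot: [-0.294, -3.118, 0.0]
wrist_force: [-9.1, -3.2, 0.3]
width: 0.269
```

View pics/cmp.png

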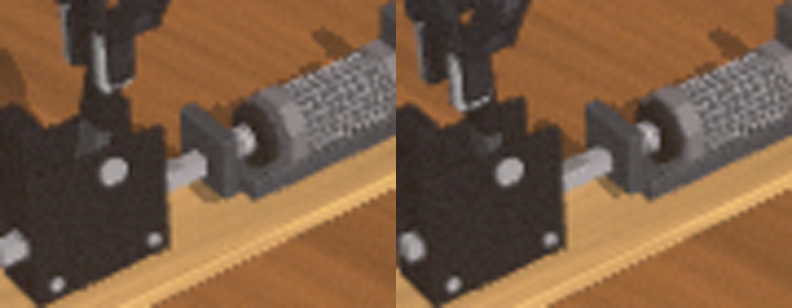

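```bash
cat > adv.py <<'E'
import sys
from h import *
def adv(f):
    r=cv2.imread("pics/scene8.png");t=r[236:264,277:293]   # jaw block patch at advance start
    im=cv2.imread(f)[205:270,270:330];k=6
    m=cv2.matchTemplate(cv2.resize(im,None,fx=k,fy=k,interpolation=2),cv2.resize(t,None,fx=k,fy=k,interpolation=2),cv2.TM_CCOEFF_NORMED)
    _,v,_,l=cv2.minMaxLoc(m);d=np.array(l)/k+[270,205]-[277,236]
    u=proj("scene",C(-24,0,50)+.02*OX)-proj("scene",C(-24,0,50))
    return round(float(d@u/(u@u)*20),1),d.round(2),round(v,3)
for f in sys.argv[1:]:print(f,adv(f))
E
python3 adv.py pics/scene9.png pics/scene10.png pics/sa.png pics/sb.png pics/sc.png
```

```text
pics/scene9.png (3.2, array([ 1. , -0.5]), 0.917)
pics/scene10.png (5.7, array([ 1.83, -0.83]), 0.899)
pics/sa.png (6.8, array([ 2.17, -1.  ]), 0.89)
pics/sb.png (6.8, array([ 2.17, -1.  ]), 0.89)
pics/sc.png (13.6, array([ 4.33, -2.  ]), 0.877)
```

```bash
python3 -m jog '[[[1,-0.5,0,0.15,0,0,0],[1,-0.8,0,0.3,0,0,0],[1,-0.8,0,0.3,0,0,0]]]' 50; python3 jaw.py d;python3 -m jog '[[[1,1,0,-0.35,0,0,0],[1,2,0,-0.5,0,0,0],[1,3,0,-0.5,0,0,0],[1,3.8,0,-0.35,0,0,0],[1,3.8,0,-0.35,0,0,0]]]' 50; python3 jaw.py e; python3 adv.py pics/sd.png pics/se.png
```

```text
time: 12.62
tool_pos: [0.6345, -0.1, 0.3053]
tcp_rot: [-0.294, -3.119, 0.001]
wrist_force: [-9.5, -2.8, 3.3]
width: 0.265
time: 13.3
tool_pos: [0.6006, -0.0935, 0.3102]
tcp_rot: [0.294, 3.122, -0.002]
wrist_force: [4.0, -6.1, -5.6]
width: 0.266
pics/sd.png (16.1, array([ 5.17, -2.33]), 0.865)
pics/se.png (16.1, array([ 5.17, -2.33]), 0.868)
```

Two strokes have brought the jaw to 16 mm. Third stroke, in parts.

```bash
python3 -m jog '[[[1,-0.8,0,-0.1,0,0,0],[1,-1.6,0,-0.1,0,0,0],[1,-2.4,0,0,0,0,0],[1,-2.4,0,0,0,0,0]]]' 50; python3 jaw.py f; python3 -m jog '[[[1,-0.5,0,0.1,0,0,0],[1,-1,0,0.3,0,0,0],[1,-1,0,0.3,0,0,0]]]' 50; python3 jaw.py g; python3 adv.py pics/sf.png pics/sg.png
```

```text
time: 13.85
tool_pos: [0.6212, -0.0974, 0.3095]
tcp_rot: [-0.294, -3.12, 0.001]
wrist_force: [-9.7, -2.8, 5.7]
width: 0.267
time: 14.28
tool_pos: [0.6312, -0.0994, 0.3073]
tcp_rot: [-0.294, -3.121, 0.001]
wrist_force: [-10.2, -3.3, 7.8]
width: 0.258
pics/sf.png (20.6, array([ 6.67, -2.83]), 0.853)
pics/sg.png (23.2, array([ 7.5 , -3.17]), 0.829)
```

View pics/jg.png

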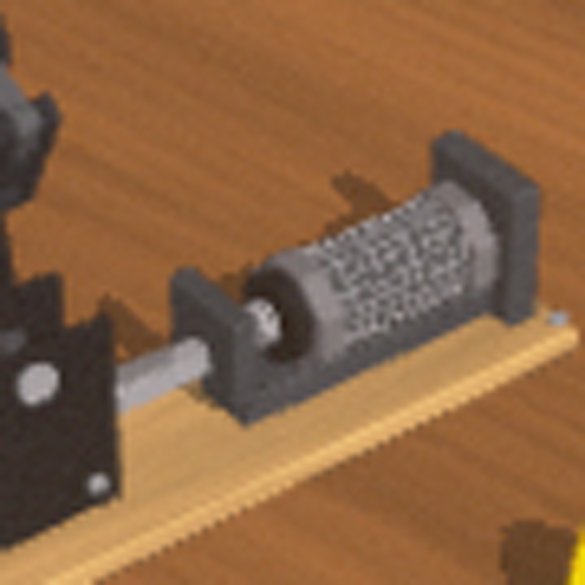

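```bash
python3 -m jog '[[[1,-0.4,0,0.1,0,0,0],[1,-0.4,0,0.15,0,0,0]]]' 50; python3 jaw.py h; python3 -m jog '[[[1,1,0,-0.3,0,0,0],[1,2,0,-0.4,0,0,0],[1,3,0,-0.4,0,0,0],[1,3.8,0,-0.25,0,0,0],[1,3.8,0,-0.25,0,0,0]]]' 50; python3 jaw.py i; python3 adv.py pics/sh.png pics/si.png
```

```text
time: 14.58
tool_pos: [0.6356, -0.1002, 0.3062]
tcp_rot: [-0.293, -3.123, 0.001]
wrist_force: [-9.4, -3.5, 8.0]
width: 0.259
time: 15.25
tool_pos: [0.6015, -0.0935, 0.3104]
tcp_rot: [0.292, 3.119, -0.003]
wrist_force: [3.2, -6.2, 1.3]
width: 0.261
pics/sh.png (24.6, array([ 8.  , -3.33]), 0.818)
pics/si.png (24.6, array([ 8.  , -3.33]), 0.82)
```

View pics/ji.png

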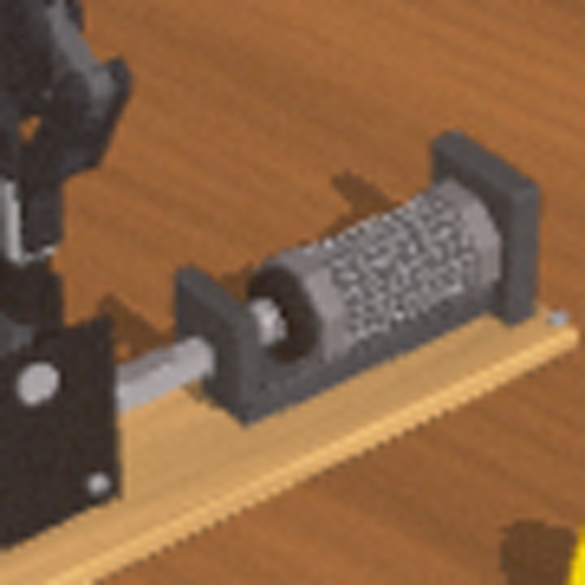

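```bash
python3 -m jog '[[[1,-0.8,0,-0.1,0,0,0],[1,-1.6,0,-0.1,0,0,0],[1,-2.2,0,0,0,0,0],[1,-2.2,0,0,0,0,0]]]' 50; python3 jaw.py k; python3 -m jog '[[[1,-0.3,0,0.1,0,0,0],[1,-0.6,0,0.2,0,0,0],[1,-0.6,0,0.2,0,0,0]]]' 50; python3 jaw.py l; python3 adv.py pics/sk.png pics/sl.png
```

```text
time: 15.8
tool_pos: [0.6206, -0.0973, 0.3093]
tcp_rot: [-0.295, -3.125, 0.001]
wrist_force: [-8.2, -4.2, 9.0]
width: 0.258
time: 16.23
tool_pos: [0.6262, -0.0983, 0.3083]
tcp_rot: [-0.294, -3.125, 0.001]
wrist_force: [-10.0, -3.2, 12.9]
width: 0.259
pics/sk.png (28.3, array([ 9.17, -3.83]), 0.777)
pics/sl.png (29.7, array([ 9.67, -4.  ]), 0.763)
```

View pics/jl.png

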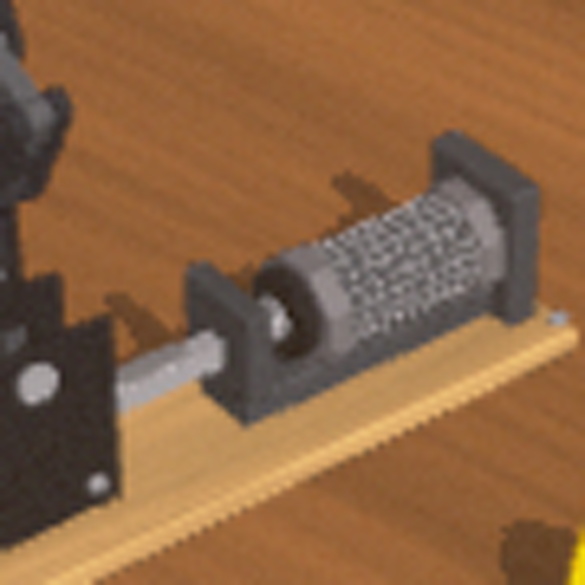

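```bash
python3 -m jog '[[[1,-0.4,0,-0.1,0,0,0],[1,-0.8,0,0,0,0,0],[1,-0.8,0,0,0,0,0]]]' 50; python3 jaw.py m; python3 -m jog '[[[1,-0.3,0,0,0,0,0],[1,-0.3,0,0,0,0,0]]]' 50; python3 jaw.py n; python3 adv.py pics/sm.png pics/sn.png
```

```text
time: 16.65
tool_pos: [0.6339, -0.0998, 0.307]
tcp_rot: [-0.294, -3.124, 0.001]
wrist_force: [-8.1, -3.7, 7.8]
width: 0.249
time: 16.95
tool_pos: [0.6368, -0.1004, 0.3064]
tcp_rot: [-0.294, -3.124, 0.001]
wrist_force: [-7.7, -3.7, 5.3]
width: 0.241
pics/sm.png (31.2, array([10.17, -4.17]), 0.711)
pics/sn.png (31.7, array([10.33, -4.17]), 0.696)
```

View pics/jn.png

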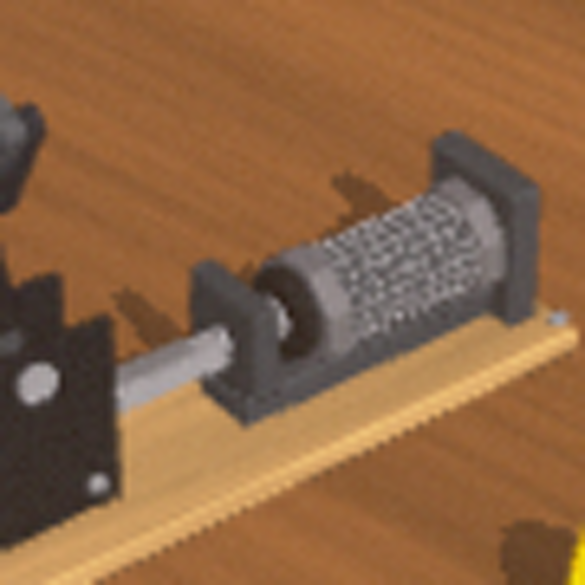

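The grip has crept on the blade: the opening shrank and strokes 3 and 4 got shorter. I'll let back, regrip lower and harder, then pull again.

```bash
python3 -m jog '[[[1,1,0,-0.3,0,0,0],[1,2,0,-0.4,0,0,0],[1,3,0,-0.4,0,0,0],[1,3.6,0,-0.25,0,0,0],[1,3.6,0,-0.25,0,0,0],[0,3.6,0,-0.25,0,0,0],[0,3.6,0,-0.25,0,0,0],[0,3.6,0,-0.25,0,0,0],[0,3.6,0,-0.25,0,0,0]]]' 50; python3 jaw.py o; python3 adv.py pics/so.png; python3 -c "
import cv2
cv2.imwrite('pics/co.png',cv2.convertScaleAbs(cv2.resize(cv2.imread('pics/so.png')[195:270,225:345],None,fx=6,fy=6,interpolation=2),alpha=1.6,beta=20))
from h import *
delta(C(-83.9,-1,148),CYAW)"
```

```text
time: 18.12
tool_pos: [0.6024, -0.0931, 0.3083]
tcp_rot: [0.294, 3.128, 0.0]
wrist_force: [1.0, 0.7, -0.9]
width: 1.0
pics/so.png (29.1, array([ 9.5 , -3.83]), 0.781)
t 18.175 shift cm [ 0.87 -0.    0.53] turn [ 0. -0.  0.] w 1.0 F [-0.4 -0.5 -0.3]
```

View pics/co.png

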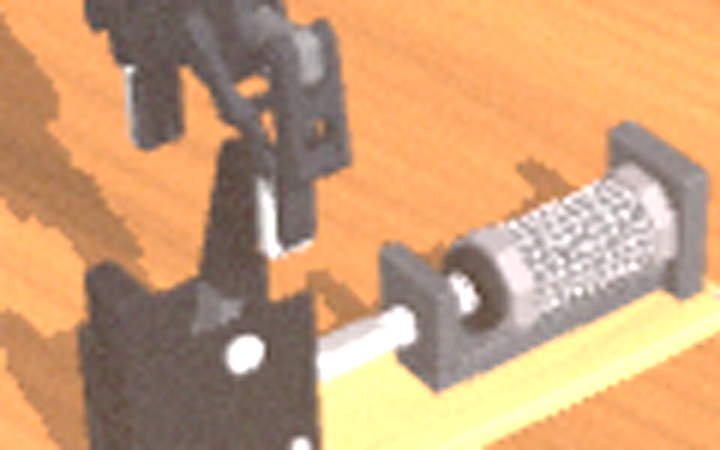

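The jaw slipped back to 29.1 mm, the state where the pad is about 2 mm in. The fingers sit about 8 mm behind the blade centre (midpoint (222,197) against blade (238,197)). I'll shift +0.9 cm, lower 0.4 cm and regrip at 110 N.

```bash
python3 -m jog '[[[0,0.9,0,0.2,0,0,0],[0,0.9,0,0.4,0,0,0],[0,0.9,0,0.4,0,0,0],[0.6,0.9,0,0.4,0,0,0],[1,0.9,0,0.4,0,0,0],[1,0.9,0,0.4,0,0,0],[1,0.9,0,0.4,0,0,0],[1,0.9,0,0.4,0,0,0],[1,0.9,0,0.4,0,0,0]]]' 110; python3 -m jog '[[[1,-0.7,0,-0.15,0,0,0],[1,-1.3,0,-0.2,0,0,0],[1,-1.3,0,-0.2,0,0,0]]]' 110; python3 jaw.py p; python3 adv.py pics/sp.png
```

```text
time: 19.3
tool_pos: [0.5936, -0.0921, 0.3047]
tcp_rot: [0.294, 3.128, -0.001]
wrist_force: [-2.5, -4.2, 4.4]
width: 0.261
time: 19.68
tool_pos: [0.6022, -0.0937, 0.3054]
tcp_rot: [-0.292, -3.111, -0.001]
wrist_force: [-19.4, -0.1, 15.1]
width: 0.263
pics/sp.png (29.1, array([ 9.5 , -3.83]), 0.781)
```

```bash
python3 -m jog '[[[1,-0.6,0,-0.1,0,0,0],[1,-0.6,0,-0.1,0,0,0]]]' 110; python3 jaw.py q;  python3 -m jog '[[[1,-0.6,0,0,0,0,0],[1,-0.6,0,0,0,0,0]]]' 110; python3 jaw.py r;python3 adv.py pics/sq.png pics/sr.png
```

```text
time: 19.98
tool_pos: [0.6087, -0.0951, 0.3056]
tcp_rot: [-0.296, -3.114, -0.001]
wrist_force: [-14.7, -1.6, 9.5]
width: 0.262
time: 20.27
tool_pos: [0.615, -0.0963, 0.3053]
tcp_rot: [-0.296, -3.115, -0.0]
wrist_force: [-12.3, -2.4, 5.9]
width: 0.256
pics/sq.png (30.6, array([10., -4.]), 0.74)
pics/sr.png (31.7, array([10.33, -4.17]), 0.701)
```

```bash
python3 -m jog '[[[1,-0.6,0,0.05,0,0,0],[1,-0.6,0,0.05,0,0,0]]]' 110; python3 jaw.py s;  python3 -m jog '[[[1,-0.5,0,0.1,0,0,0],[1,-0.5,0,0.1,0,0,0]]]' 110; python3 jaw.py t;python3 adv.py pics/ss.png pics/st.png; python3 -c "
import cv2
cv2.imwrite('pics/ct.png',cv2.convertScaleAbs(cv2.resize(cv2.imread('pics/st.png')[195:270,225:345],None,fx=6,fy=6,interpolation=2),alpha=1.6,beta=20))"
```

```text
time: 20.58
tool_pos: [0.6205, -0.0974, 0.3047]
tcp_rot: [-0.295, -3.114, -0.0]
wrist_force: [-14.0, -2.3, 8.1]
width: 0.266
time: 20.88
tool_pos: [0.6246, -0.0981, 0.304]
tcp_rot: [-0.294, -3.111, -0.001]
wrist_force: [-17.4, -1.3, 10.9]
width: 0.259
pics/ss.png (32.7, array([10.67, -4.33]), 0.666)
pics/st.png (32.7, array([10.67, -4.33]), 0.632)
```

View pics/ct.png

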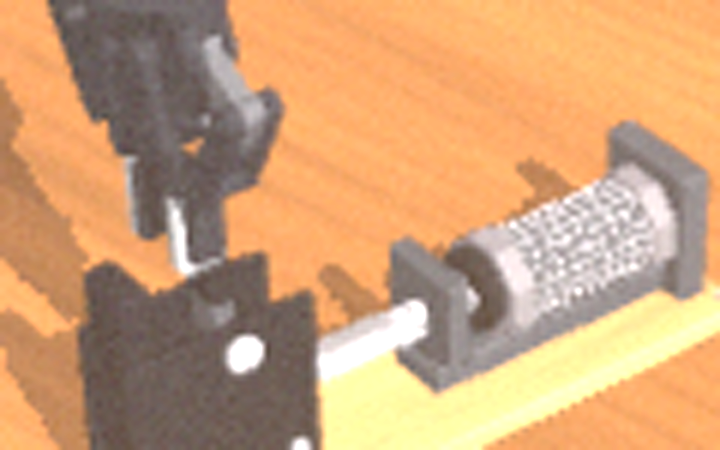

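```bash
cat > adv2.py <<'E'
import sys
from h import *
r=cv2.imread("pics/so.png");X,Y0=285,232;t=r[Y0:258,X:298]
def adv(f):
    im=cv2.imread(f)[205:275,265:325];k=8
    m=cv2.matchTemplate(cv2.resize(im,None,fx=k,fy=k,interpolation=2),cv2.resize(t,None,fx=k,fy=k,interpolation=2),cv2.TM_CCOEFF_NORMED)
    _,v,_,l=cv2.minMaxLoc(m);d=np.array(l)/k+[265,205]-[X,Y0]
    u=proj("scene",C(0,0,50)+.02*OX)-proj("scene",C(0,0,50))
    return round(float(d@u/(u@u)*20),1),d.round(2),round(v,3)
for f in sys.argv[1:]:print(f,adv(f))
E
cd pics; cd ..; python3 adv2.py pics/scene8.png pics/sb.png pics/sd.png pics/si.png pics/sl.png pics/sn.png pics/so.png pics/sq.png pics/sr.png pics/ss.png pics/st.png
```

```text
pics/scene8.png (-25.5, array([-8.  ,  3.62]), 0.764)
pics/sb.png (-22.1, array([-7.,  3.]), 0.938)
pics/sd.png (-13.3, array([-4.25,  1.75]), 0.937)
pics/si.png (-4.2, array([-1.38,  0.5 ]), 0.971)
pics/sl.png (0.5, array([ 0.12, -0.12]), 0.993)
pics/sn.png (2.8, array([ 0.88, -0.38]), 0.948)
pics/so.png (0.0, array([0., 0.]), 1.0)
pics/sq.png (1.5, array([ 0.5 , -0.12]), 0.978)
pics/sr.png (2.4, array([ 0.75, -0.38]), 0.953)
pics/ss.png (4.0, array([ 1.25, -0.62]), 0.925)
pics/st.png (5.7, array([ 1.75, -0.88]), 0.906)
```

```bash
python3 -m jog '[[[1,-0.4,0,0.05,0,0,0],[1,-0.4,0,0.05,0,0,0]]]' 120; python3 jaw.py u;  python3 -m jog '[[[1,-0.4,0,0.1,0,0,0],[1,-0.4,0,0.1,0,0,0]]]' 120; python3 jaw.py v;python3 adv2.py pics/su.png pics/sv.png; python3 -c "
import cv2
cv2.imwrite('pics/cv.png',cv2.convertScaleAbs(cv2.resize(cv2.imread('pics/sv.png')[195:270,225:345],None,fx=6,fy=6,interpolation=2),alpha=1.6,beta=20))"
```

```text
time: 21.18
tool_pos: [0.6283, -0.0989, 0.3032]
tcp_rot: [-0.294, -3.11, -0.001]
wrist_force: [-18.4, -0.9, 10.0]
width: 0.261
time: 21.48
tool_pos: [0.6323, -0.0996, 0.302]
tcp_rot: [-0.293, -3.111, -0.0]
wrist_force: [-17.8, -1.9, 8.7]
width: 0.255
pics/su.png (6.5, array([ 2., -1.]), 0.898)
pics/sv.png (7.3, array([ 2.25, -1.12]), 0.883)
```

View pics/cv.png

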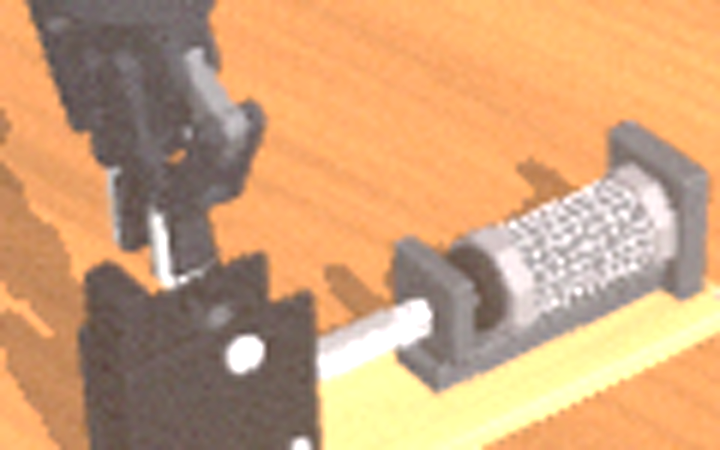

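By the jaw shift the pad is now about 9–10 mm in. I'll hold for a second to check it's steady.

```bash
python3 -m jog '[[[1,0,0,0,0,0,0],[1,0,0,0,0,0,0],[1,0,0,0,0,0,0],[1,0,0,0,0,0,0],[1,0,0,0,0,0,0],[1,0,0,0,0,0,0],[1,0,0,0,0,0,0],[1,0,0,0,0,0,0]]]' 120; python3 jaw.py w;python3 adv2.py pics/sw.png; python3 - <<'E'
from h import *
cv2.imwrite("pics/t_w.png",bot.read_camera("top")[:,:,::-1])
a=cv2.imread("pics/top0.png");b=cv2.imread("pics/t_w.png")
cv2.imwrite("pics/cw.png",np.hstack([cv2.resize(b,(480,360)),cv2.resize(cv2.imread("pics/sw.png")[200:290,265:345],(320,360))]))
E
```

```text
time: 22.52
tool_pos: [0.6323, -0.0996, 0.302]
tcp_rot: [-0.293, -3.111, -0.0]
wrist_force: [-18.5, -2.0, 10.4]
width: 0.259
pics/sw.png (7.3, array([ 2.25, -1.12]), 0.884)
```

View pics/cw.png

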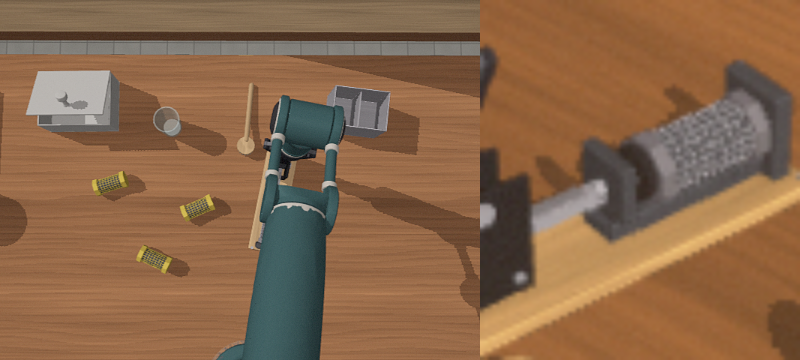

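It held steady for 1 s with the jaw shift unchanged. The filter is straight between pad and stop, and the bystanders haven't moved. Handing in.

```bash
python3 - <<'E'
from workcell import bot
print(bot.finish_job())
E
```

```text
the job is handed in; nothing more can be done
None
```

The job is handed in with the filter squeezed in the clamp and the trigger still held pulled. No verdict was reported. I laid the grey filter in the trough, let go of it, and pumped the trigger. After four strokes the pinch had crept on the blade, so I let the trigger back and regripped it lower and harder. A fifth stroke pressed the pad in.

**Last checks:**
- **Pad:** about 9 to 10 mm in. I inferred this from the jaw's shift in the scene camera (7.3 mm past the slipped-back point, where the pad is 2 mm in), not from a direct reading.
- **Hold:** over a 1 s hold the tool pose and jaw shift did not change. The pull stayed at about 18 N, more than the roughly 10 N the task gives for this point.
- **Filter:** it looks straight and seated against the end stop. I judged this by eye from the scene view, since the arm hid the trough from above.
- **Bystanders:** all looked unmoved in the top view.

**Disagreements:**
- **Clamp origin:** the board centre turned out to be about 11 mm from the clamp's origin, which I corrected from the stop and trough. The grip post gave about 13.5 mm and the trigger top about 6 mm.
- **Jaw measurements:** my first image match for the jaw lost accuracy as the pad became hidden, so I replaced it with a patch on the block's rear edge. The two differed by about 2 mm near the end. I used the second one.

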